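# Put the grinding balls away by size

### The job

Put the ball mill's ceramic balls away in the divided box: tip the small balls into the narrow cell, the medium ones into the middle cell and the large ones into the wide cell, never letting a ball into a wrong cell, and stand every scoop upright on the wooden board again (a scoop that holds no balls can stay there). Once all the balls are in, press all three covers down until their catches hold them shut, and leave the mug, the jar and the plaster block alone.

Things in the scene. Friction and masses are not known exactly. Their poses are not given: they have to be found in the camera images.
- box: Blue plastic divided box, fixed: outside 73 (x) x 190 (y) x 52 mm high, walls, dividers and floor 4 mm. Origin under its centre, x points away from the robot, y left. Three cells in a row along y, 65 mm long in x, 48 mm deep: narrow at the left (+y), middle, wide at the right. On the near wall a steel spring catch for each cover sticks out 15 mm, its top 3 mm above the rim.
- board: Wooden ware board, fixed on the bench, 200 (x) x 350 (y) x 8 mm thick; origin under its centre. The three scoops stand on it side by side, about 110 mm apart along y, spouts pointing to +x.
- cell_narrow (a point): Centre of the floor of the narrow cell (50 mm wide in y, 65 mm long in x), axes of the box; the cell's rim is 48 mm above this point. The hinge line of its cover runs along y, 36.5 mm to +x of this point and 51.5 mm above it.
- cover_narrow (a joint): Angle of the narrow cell's cover (grey plate 51 mm wide, 76 mm from hinge to free edge, 5 mm thick, 13 mm lip under that edge). 0 = shut, 1.57 = upright, stop at 1.75; starts about upright. Push it from behind to close it. A weak spring (0.04 N m/rad about 1.5) lifts it until it is pressed past its catch: met at 0.14 rad, needs 4 to 8 N down near the free edge, then holds it below 0.04.
- cell_middle (a point): Centre of the floor of the middle cell (58 mm wide in y, 65 mm long in x), axes of the box; the cell's rim is 48 mm above this point. The hinge line of its cover runs along y, 36.5 mm to +x of this point and 51.5 mm above it.
- cover_middle (a joint): Angle of the middle cell's cover (grey plate 59 mm wide, 76 mm from hinge to free edge, 5 mm thick, 13 mm lip under that edge). 0 = shut, 1.57 = upright, stop at 1.75; starts about upright. Push it from behind to close it. A weak spring (0.04 N m/rad about 1.5) lifts it until it is pressed past its catch: met at 0.14 rad, needs 4 to 8 N down near the free edge, then holds it below 0.04.
- cell_wide (a point): Centre of the floor of the wide cell (66 mm wide in y, 65 mm long in x), axes of the box; the cell's rim is 48 mm above this point. The hinge line of its cover runs along y, 36.5 mm to +x of this point and 51.5 mm above it.
- cover_wide (a joint): Angle of the wide cell's cover (grey plate 67 mm wide, 76 mm from hinge to free edge, 5 mm thick, 13 mm lip under that edge). 0 = shut, 1.57 = upright, stop at 1.75; starts about upright. Push it from behind to close it. A weak spring (0.04 N m/rad about 1.5) lifts it until it is pressed past its catch: met at 0.14 rad, needs 4 to 8 N down near the free edge, then holds it below 0.04.
- grip_small (a point): Centre of the wooden handle (14 wide in y, 52 long in x, 22 mm high) of the scoop of small balls, 36 mm above its underside. Axes: x to the spout, z up. All scoops alike: aluminium flat-bottomed chute, 100 long, 36 wide, 32 mm between 30 mm high side walls; the 3 mm thick floor is level but rises by 12 degrees over the last 16 mm to the open spout; 160 g.
- small1_center (a point): Centre of a white ceramic small ball, 18 mm in diameter, starting in its scoop; may be absent.
- small2_center (a point): Centre of a white ceramic small ball, 18 mm in diameter, starting in its scoop; may be absent.
- small3_center (a point): Centre of a white ceramic small ball, 18 mm in diameter, starting in its scoop; may be absent.
- grip_medium (a point): Centre of the wooden handle (14 wide in y, 52 long in x, 22 mm high) of the scoop of medium balls, 36 mm above its underside. Axes: x to the spout, z up. Spout edge (middle of the floor's front edge) 131 mm in front of this point and 30 mm below it, 6 mm above the scoop's flat underside. Held level or a little spout up, it keeps its balls.
- medium1_center (a point): Centre of a white ceramic medium ball, 22 mm in diameter, starting in its scoop; may be absent.
- medium2_center (a point): Centre of a white ceramic medium ball, 22 mm in diameter, starting in its scoop; may be absent.
- medium3_center (a point): Centre of a white ceramic medium ball, 22 mm in diameter, starting in its scoop; may be absent.
- grip_large (a point): Centre of the wooden handle (14 wide in y, 52 long in x, 22 mm high) of the scoop of large balls, 36 mm above its underside. Axes: x to the spout, z up. Tipped spout down by about 40 degrees the balls roll out. The chute's back wall begins 31 mm in front of this point.
- large1_center (a point): Centre of a white ceramic large ball, 26 mm in diameter, starting in its scoop; may be absent.
- large2_center (a point): Centre of a white ceramic large ball, 26 mm in diameter, starting in its scoop; may be absent.
- large3_center (a point): Centre of a white ceramic large ball, 26 mm in diameter, starting in its scoop; may be absent.
- mug: Terracotta mug, 76 mm wide, 85 mm high; a bystander, not to be disturbed. Origin under its centre.
- jar: Closed glass jar, 68 mm wide, 100 mm high; a bystander, not to be disturbed. Origin under its centre.
- plaster_block: Small plaster block, 90 x 50 x 35 mm; a bystander, not to be disturbed. Origin under its centre.
Things that resemble listed ones, but are neither listed nor needed, are in the scene too. What is shaped like the box but green or orange is not meant.

How it is judged:
By the outcome, as a careful person would: the job done as asked, in the order asked, and still so for the second after the job is handed in, with the robot touching nothing.
Of small1, small2, small3, medium1, medium2, medium3, large1, large2, large3 only 5 to 9 are there at a start; the rules pass over those that are not, and their reading is None.
At some moment in a run one of scoop_small, scoop_medium, scoop_large may be knocked a few centimetres aside while the robot is not near it.
It also fails if it takes over 210 s, if anything falls off the work surface, if the arm or the gripper's body presses on something with over 40 N, if the wrist force passes 120 N, or if a joint passes its speed limit or range.

### The arm

A 7-joint arm with a two-finger parallel gripper is mounted at the origin on the work surface. World frame = base frame: x ahead of the robot, y to its left, z up, the work surface at z = 0. Lengths are in mm, angles in degrees, forces in N, time in s.
With the tool pointing down it reaches from about 425 to 825 mm from the base axis. Payload 3.6 kg.
Tool frame: the origin (TCP) lies midway between the tips of the shut fingers; the grasp point (between the pads) lies 19 mm behind it; z points along the fingers, y is the line along which they close (so a half turn about z gives the same grasp; the last joint's range is limited). The gripper opens to 93 mm and grips with 3 to 60 N. Pads are 15 mm wide; open, the fingers measure 128 mm over their backs; the gripper's body (75 mm by 188 mm) begins 65 mm behind the grasp point.
Start: joints at [73.138, 35.231, -0.722, 81.555, 0.464, 63.22, -2.315], TCP at [172.01, -626.797, 218.64] pointing down, gripper open.
Joint ranges: [-178.69, 178.69], [-17.37, 117.87], [-77.05, 75.6], [15.02, 138.74], [-78.02, 258.01], [0.78, 113.62], [-162.83, 162.83]. Speed limits (degrees/s): [159.86, 159.86, 180, 180, 180, 180, 180].

### API

Orientations are given as [roll, pitch, yaw] about the fixed x, y, z axes, in that order (R = Rz(yaw) Ry(pitch) Rx(roll)).
In Python, from plant import arm, eyes, hand_in gives the robot as it stands. The module is installed in compiled form; this text tells all that it offers.
- The arm moves only by the shell command python3 -m jog 'ROWS' [FORCE]. ROWS is JSON, a list of rows, each a list of 7 numbers: the turn, a rotation vector about the tool's x, y, z in degrees, then the shift along the tool's x, y, z in cm, then the opening, from -1 (shut) to 1 (fully open). A call has exactly 10 rows; each row is the pose to reach, as a shift and turn from the pose commanded when the call began, along the tool's axes at that moment; what a row does not reach only later rows make up. A row lasts 1/8 s, in which the tool goes at most 62.5 mm and 10.7 degrees, less where a joint would pass 70% of its speed; a pose out of reach is approached as far as the arm can. A call with a gripper value outside its range is refused whole. The fingers move at their own pace and stop on an object; FORCE is the grip in N (left out, the last holds). Time passes only in rows, so rows that repeat a pose let the fingers close, or fill a call up. It gives the time, the measured TCP pose, the force, the opening and the grip force at its end, in the units of the state.
- arm.get_obs(): the state, without advancing time (a new reading comes with each control period).
- eyes.read_camera(name): name is "side" or "top" or "wrist"; returns a dict with "pixels" (420x560x3 uint8, red, green, blue), "fx", "fy", "cx", "cy" (pixels), "world_from_camera" (4x4, takes a point from camera to world coordinates); the wrist camera has in their place "tool_from_camera" (4x4, takes a point from camera to tool coordinates, whose origin is the TCP and whose axes are the flange's). Camera axes: x right, y down, z forward; pixel columns grow to the right and rows downward; lengths in mm; the calibration is good to about 2 mm. A picture is of the moment at which its call begins: read the wrist's pose just before it. There is no depth.
- hand_in(): hands the job in; it is judged then, once.
The state is a dict: "time_s": time; "joint_positions": joint angles; "qvel": joint speeds; "tau": joint torques, N m; "eef_pos": TCP position; "orientation": TCP orientation; "wrist_force": force on the tool from outside, world axes, zero at the start; "torque": the same for the moment, N m; "width": finger opening in mm; "finger_force": force on a finger pad.
Only numpy, scipy, OpenCV 4.12 (cv2) and the standard library are available. Lean on these libraries where they do the work, as an engineer would, in place of code of your own. Each camera call takes 0.05 s, during which the arm holds its last target. There are 200 camera calls.

## Working session

There is one attempt and no reset: what is moved stays moved. The work goes in short steps, Python scripts to look and compute and a shell command to move; the robot and the scene stay as the last step left them, time stands still between calls to the robot, and variables do not carry over. Pictures are saved under pics/ and viewed, at most 14 in all, crops included, and the job is handed in when it is done.

```bash
mkdir -p pics; ls; python3 - <<'E'
from plant import arm, eyes
import cv2,json,numpy as np
o=arm.get_obs();print(o)
for n in("top","side"):
    d=eyes.read_camera(n);cv2.imwrite(f"pics/{n}0.png",d["pixels"][:,:,::-1])
    print(n,d["fx"],d["cx"],d["cy"],np.round(d["world_from_camera"],3).tolist())
d=eyes.read_camera("wrist");print(d["fx"],np.round(d["tool_from_camera"],3).tolist())
E
```

```text
pics
{'time_s': 0.0, 'joint_positions': array([73.13888882, 35.28848658, -0.72210706, 81.64007903,  0.46514189,
       63.22050776, -2.3114296 ]), 'qvel': array([-0.02337019,  0.0191979 ,  0.01845756, -0.07306923,  0.0123845 ,
        0.02403322, -0.00242474]), 'tau': array([-2.60616262e-04, -4.58930218e+01,  2.09063818e-01, -1.65740365e+01,
       -6.09653047e-02,  2.05258699e-02,  2.38136827e-04]), 'eef_pos': array([ 171.77224895, -626.07072131,  217.49707469]), 'orientation': array([-1.79853864e+02,  3.46453024e-03,  1.53497578e+01]), 'wrist_force': array([-0.08858049,  0.32763113,  0.37139315]), 'torque': array([0.05988131, 0.01892011, 0.00857966]), 'finger_force': 0.0, 'width': 92.98597674362377}
top 445.1960147968594 279.49920900524364 212.70251721753507 [[0.031, -0.994, 0.107, 423.69], [-0.999, -0.028, 0.028, -63.157], [-0.025, -0.108, -0.994, 1076.179], [0.0, 0.0, 0.0, 1.0]]
side 516.3310064963431 279.7049433862653 212.77404625368695 [[-0.995, -0.034, 0.099, 391.886], [-0.102, 0.529, -0.843, 1204.513], [-0.024, -0.848, -0.529, 843.56], [0.0, 0.0, 0.0, 1.0]]
344.16348841355057 [[0.0, -0.966, -0.257, 70.96], [1.0, -0.0, 0.0, -0.088], [-0.0, -0.257, 0.966, -164.91], [0.0, 0.0, 0.0, 1.0]]
```

View both.

View pics/top0.png

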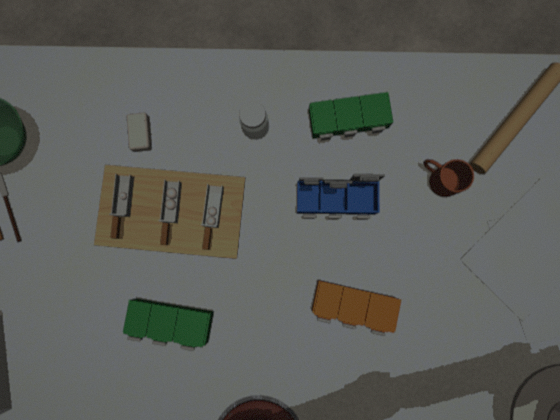

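View pics/side0.png

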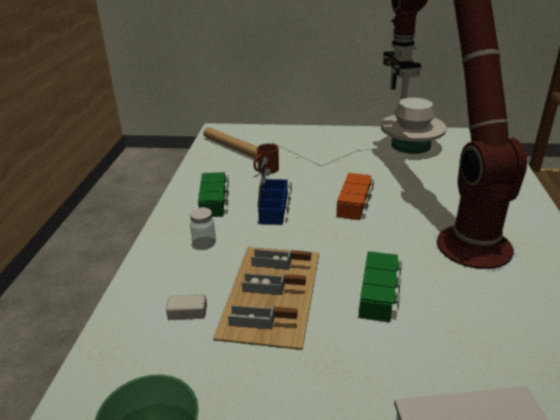

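```bash
cat > h.py <<'E'
import numpy as np,cv2
from plant import arm,eyes
from scipy.spatial.transform import Rotation as R
def cam(n):
    o=arm.get_obs();d=eyes.read_camera(n)
    if n=="wrist":
        T=np.eye(4);T[:3,:3]=R.from_euler("xyz",o["orientation"],degrees=True).as_matrix();T[:3,3]=o["eef_pos"]
        d["T"]=T@d["tool_from_camera"]
    else:d["T"]=d["world_from_camera"]
    return d
def px2w(d,uv,z):
    r=d["T"][:3,:3]@np.array([(uv[0]-d["cx"])/d["fx"],(uv[1]-d["cy"])/d["fy"],1]);c=d["T"][:3,3]
    return c+r*(z-c[2])/r[2]
def w2px(d,p):
    q=np.linalg.inv(d["T"])@np.append(p,1);return np.array([q[0]/q[2]*d["fx"]+d["cx"],q[1]/q[2]*d["fy"]+d["cy"]])
def bright(im,g=1.8):return np.clip(im.astype(float)*g,0,255).astype(np.uint8)[:,:,::-1]
E
python3 - <<'E'
from h import *
d=cam("top");im=bright(d["pixels"],2.2)
a=cv2.resize(im[160:260,90:250],(800,500),interpolation=cv2.INTER_CUBIC)[:, :]
a=cv2.resize(im[160:262,90:250],None,fx=4.9,fy=4.9,interpolation=cv2.INTER_CUBIC)
cv2.imwrite("pics/c1.png",a)
b=cv2.resize(im[165:225,285:390],None,fx=7,fy=7,interpolation=cv2.INTER_CUBIC);cv2.imwrite("pics/c2.png",b);print(a.shape,b.shape)
# board corners at z=8
for uv in[(104,165),(245,176),(238,257),(95,246)]:print(uv,px2w(d,uv,8).round(1))
E
```

```text
(500, 784, 3) (420, 735, 3)
(104, 165) [645.  404.2   8. ]
(245, 176) [626.7  54.5   8. ]
(238, 257) [429.6  63.5   8. ]
(95, 246) [445.3 411.4   8. ]
```

View pics/c1.png

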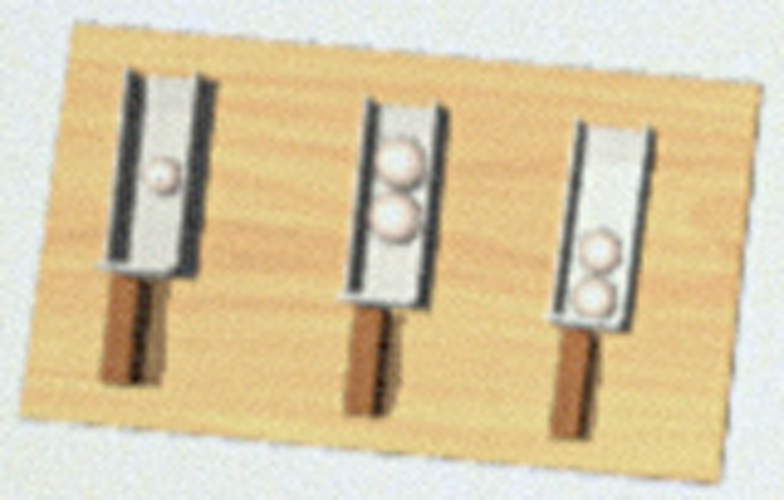

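View pics/c2.png

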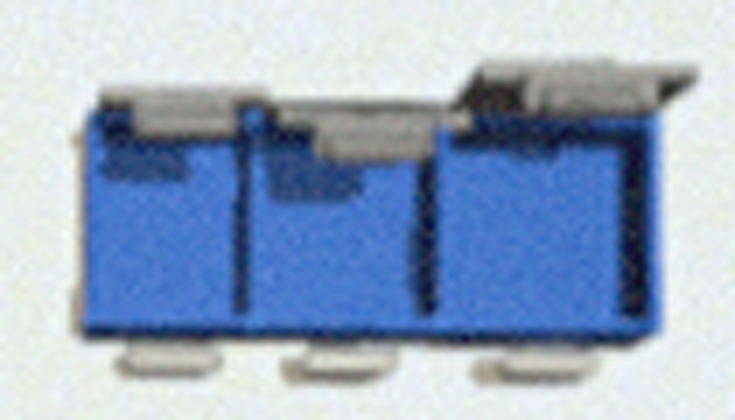

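Top view: the blue box is at (338,197). The green ones at (350,115) and (168,323) and the orange one at (356,306) are decoys. The scoops on the board, by ball size in the close crop: left (122,200) holds 1 small ball (~17 mm), middle (170,205) holds 2 large (~24 mm), right (212,212) holds 2 medium (~20 mm). All three covers are upright.

```bash
python3 - <<'E'
from h import *
d=cam("top")
A=lambda x,y:(90+x/4.9,160+y/4.9)
B=lambda x,y:(285+x/7,165+y/7)
for n,f,b in[("small",(130,275),(115,383)),("large",(370,308),(363,415)),("medium",(577,330),(569,438))]:
    p,q=px2w(d,A(*f),55),px2w(d,A(*b),55);v=p-q
    print(n,((p+q)/2).round(1),np.linalg.norm(v).round(1),np.degrees(np.arctan2(v[1],v[0])).round(1))
for n,c in[("small",(163,176)),("L",(399,160)),("L",(394,215)),("M",(600,250)),("M",(594,297))]:print(n,px2w(d,A(*c),22).round(1))
print("box rim near corners",px2w(d,B(85,335),52).round(1),px2w(d,B(657,330),52).round(1),"far",px2w(d,B(88,110),52).round(1),px2w(d,B(660,112),52).round(1))
for c in[(170,345),(340,347),(537,352)]:print("catch",px2w(d,B(*c),55).round(1))
for uv in[(449,178)]:print("mug",px2w(d,uv,85).round(1))
print("jar",px2w(d,(252,117),100).round(1), "block",px2w(d,(138,131),35).round(1))
E
```

```text
small [489.4 347.   55. ] 51.5 -3.9
large [477.5 229.7  55. ] 50.5 -0.4
medium [469.8 131.4  55. ] 50.8 -1.5
small [567.5 345.5  22. ]
L [578.7 228.9  22. ]
L [551.4 229.8  22. ]
M [537.  127.6  22. ]
M [513.9 129.5  22. ]
box rim near corners [535.1 -74.6  52. ] [ 542.  -262.5   52. ] far [610.4 -73.6  52. ] [ 614.8 -262.9   52. ]
catch [ 532.2 -102.6   55. ]
catch [ 533.1 -158.4   55. ]
catch [ 533.3 -222.8   55. ]
mug [ 619.5 -411.5   85. ]
jar [745.   33.8 100. ] block [725.2 315.5  35. ]
```

```bash
cat >> h.py <<'E'
def go(*targets):
    """print tool-frame rows (deg, cm) for world targets (x,y,z,roll,pitch,yaw) from the present pose"""
    o=arm.get_obs();p=np.array(o["eef_pos"]);r=R.from_euler("xyz",o["orientation"],degrees=True)
    print("at",round(o["time_s"],2),p.round(1),np.round(o["orientation"],1),"w",round(o["width"],1),"F",np.round(o["wrist_force"],1))
    for t in targets:
        q=R.from_euler("xyz",t[3:],degrees=True)
        rv=np.degrees((r.inv()*q).as_rotvec());s=r.inv().apply(np.array(t[:3])-p)/10
        print(t,"->",rv.round(1).tolist(),s.round(2).tolist(),"steps",(np.linalg.norm(s)/6.25).round(1),(np.linalg.norm(rv)/10.7).round(1))
E
python3 - <<'E'
from h import *
go((500,-300,250,180,0,0),(480,131,170,180,0,-2))
E
```

```text
at 0.25 [ 171.9 -626.5  218.1] [-179.9   -0.    15.3] w 93.0 F [ 0.2 -0.5  0.8]
(500, -300, 250, 180, 0, 0) -> [-0.1, 0.0, 15.3] [40.28, -22.81, -3.16] steps 7.4 1.4
(480, 131, 170, 180, 0, -2) -> [-0.1, 0.0, 17.3] [49.76, -64.89, 4.89] steps 13.1 1.6
```

```bash
python3 -m jog '[[0,0,15,40.3,-22.8,-3.2,1],[0,0,15,40.3,-22.8,-3.2,1],[0,0,15,40.3,-22.8,-3.2,1],[0,0,15,40.3,-22.8,-3.2,1],[0,0,15,40.3,-22.8,-3.2,1],[0,0,15,40.3,-22.8,-3.2,1],[0,0,15,40.3,-22.8,-3.2,1],[0,0,17.3,49.8,-64.9,4.9,1],[0,0,17.3,49.8,-64.9,4.9,1],[0,0,17.3,49.8,-64.9,4.9,1]]' 60; python3 - <<'E'
from h import *
go((480,131,170,180,0,-2))
E
```

```text
time_s: 1.5
eef_pos: [481.1, -132.3, 216.2]
orientation: [-180.0, -0.0, -1.9]
wrist_force: [0.7, 0.0, -0.3]
width: 93.2
finger_force: 0.0
at 1.5 [ 481.1 -132.3  216.2] [-180.    -0.    -1.9] w 93.2 F [ 0.7  0.  -0.3]
(480, 131, 170, 180, 0, -2) -> [-0.0, -0.0, 0.1] [-1.01, -26.31, 4.62] steps 4.3 0.0
```

```bash
python3 -m jog '[[0,0,0,-1,-26.3,4.6,1],[0,0,0,-1,-26.3,4.6,1],[0,0,0,-1,-26.3,4.6,1],[0,0,0,-1,-26.3,4.6,1],[0,0,0,-1,-26.3,4.6,1],[0,0,0,-1,-26.3,4.6,1],[0,0,0,-1,-26.3,4.6,1],[0,0,0,-1,-26.3,4.6,1],[0,0,0,-1,-26.3,4.6,1],[0,0,0,-1,-26.3,4.6,1]]' 60; python3 - <<'E'
from h import *
d=cam("wrist");cv2.imwrite("pics/w1.png",bright(d["pixels"]))
np.savez("w1.npz",T=d["T"],fx=d["fx"],fy=d["fy"],cx=d["cx"],cy=d["cy"])
E
```

```text
time_s: 2.75
eef_pos: [480.2, 128.2, 170.5]
orientation: [-180.0, -0.0, -2.0]
wrist_force: [-0.3, -0.3, 0.1]
width: 92.7
finger_force: 0.0
```

View pics/w1.png

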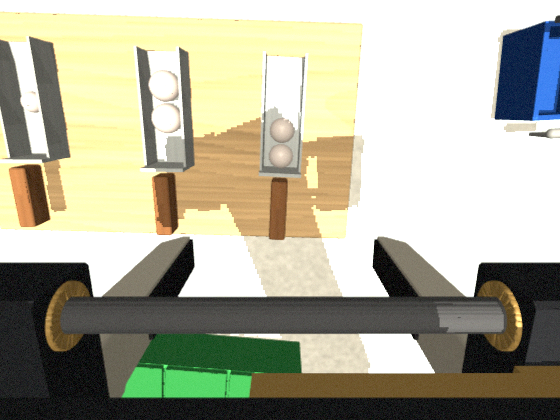

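Wrist view: the medium scoop's handle runs (280,179) to (278,240), the large scoop's (163,174) to (163,234), the small one's (25,168) to (35,226). The medium balls are at (282,130) and (281,155).

```bash
python3 - <<'E'
from h import *
z=np.load("w1.npz");d={k:z[k] for k in z}
for n,f,b in[("M",(279.5,179),(277.5,240)),("M spout",(284,55),(279,172)),("L",(163.5,174),(163.5,234)),("S",(23,167),(31,226))]:
    h=55 if "spout" not in n else 38
    p,q=px2w(d,f,h),px2w(d,b,h);v=p-q
    print(n,((p+q)/2).round(1),np.linalg.norm(v).round(1),np.degrees(np.arctan2(v[1],v[0])).round(1))
print(px2w(d,(505,117),52),px2w(d,(540,132),55))
E
```

```text
M [470.1 132.5  55. ] 53.8 -4.0
M spout [547.2 127.3  38. ] 95.0 -4.6
L [478.4 229.4  55. ] 52.7 -7.1
S [488.9 343.   55. ] 51.1 -5.4
[540.30687856 -51.38237927  52.        ] [527.72889241 -79.00273901  55.        ]
```

```bash
python3 - <<'E'
from h import *
go((480,132,25,180,0,-3.5),(480,132,80,180,0,-3.5))
E
```

```text
at 2.8 [480.1 128.4 170.5] [-180.   -0.   -2.] w 92.9 F [-0.7  0.6  0.4]
(480, 132, 25, 180, 0, -3.5) -> [-0.0, -0.0, 1.5] [-0.03, -0.35, 14.55] steps 2.3 0.1
(480, 132, 80, 180, 0, -3.5) -> [-0.0, -0.0, 1.5] [-0.03, -0.35, 9.05] steps 1.4 0.1
```

```bash
python3 -m jog '[[0,0,1.5,0,-0.35,5,0.2],[0,0,1.5,0,-0.35,8,0.2],[0,0,1.5,0,-0.35,10,0.2],[0,0,1.5,0,-0.35,12,0.2],[0,0,1.5,0,-0.35,13.5,0.2],[0,0,1.5,0,-0.35,14.5,0.2],[0,0,1.5,0,-0.35,14.5,-1],[0,0,1.5,0,-0.35,14.5,-1],[0,0,1.5,0,-0.35,14.5,-1],[0,0,1.5,0,-0.35,14.5,-1]]' 60
```

```text
time_s: 4.05
eef_pos: [480.5, 132.4, 25.8]
orientation: [-180.0, -0.1, -3.5]
wrist_force: [-0.6, 0.2, -0.2]
width: 20.6
finger_force: 0.0
```

```bash
python3 -m jog '[[0,0,0,0,0,0,-1],[0,0,0,0,0,0,-1],[0,0,0,0,0,0,-1],[0,0,0,0,0,0,-1],[0,0,0,0,0,-0.5,-1],[0,1,0,0,0,-1.5,-1],[0,2,0,0,0,-3,-1],[0,3,0,0,0,-5,-1],[0,4,0,0,0,-7,-1],[0,4,0,0,0,-8,-1]]' 60; python3 - <<'E'
from h import *
go((480,132,250,180,0,-3.5))
d=cam("wrist");cv2.imwrite("pics/w2.png",bright(d["pixels"]))
E
```

```text
time_s: 5.3
eef_pos: [480.0, 132.6, 107.0]
orientation: [-180.0, -4.1, -3.4]
wrist_force: [0.7, 0.1, -1.5]
width: 13.7
finger_force: 59.9
at 5.3 [480.  132.6 107. ] [-180.    -4.1   -3.4] w 13.7 F [ 0.7  0.1 -1.5]
(480, 132, 250, 180, 0, -3.5) -> [-0.0, -4.1, 0.1] [1.02, 0.05, -14.26] steps 2.3 0.4
```

View pics/w2.png

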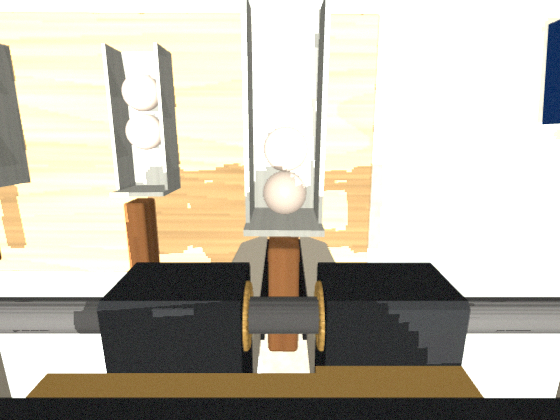

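```bash
cat >> h.py <<'E'
def tcp_for_spout(S,pitch,yaw,off=(121,0,12)):
    r=R.from_euler("xyz",(180,pitch,yaw),degrees=True);t=np.array(S)-r.apply(off)
    return (*t.round(1).tolist(),180,pitch,yaw)
E
python3 - <<'E'
from h import *
go(tcp_for_spout((535,-160,110),-4,1.6))
E
```

```text
at 5.35 [480.8 132.7 107.7] [-179.9   -4.2   -3.4] w 13.6 F [-0.  -0.6 -0.4]
(413.5, -163.4, 113.5, 180, -4, 1.6) -> [0.3, -0.2, -5.0] [-4.89, 29.96, -0.98] steps 4.9 0.5
```

```bash
python3 -m jog '[[0,0,-0.5,-0.5,3,-0.5,-1],[0,0,-1,-1,7,-1,-1],[0,0,-2,-2,11,-1,-1],[0,0,-3,-3,15,-1,-1],[0,0,-4,-4,19,-1,-1],[0,0,-5,-4.9,23,-1,-1],[0,0,-5,-4.9,26,-1,-1],[0,0,-5,-4.9,28.5,-1,-1],[0,0,-5,-4.9,29.9,-1,-1],[0,0,-5,-4.9,29.9,-1,-1]]' 60; python3 - <<'E'
from h import *
go()
d=cam("wrist");cv2.imwrite("pics/w3.png",bright(d["pixels"]))
np.savez("w3.npz",T=d["T"],fx=d["fx"],fy=d["fy"],cx=d["cx"],cy=d["cy"])
print(w2px(d,(540,-160,52)),w2px(d,(612,-160,55)))
E
```

```text
time_s: 6.6
eef_pos: [412.5, -163.7, 111.8]
orientation: [179.7, -4.0, 1.5]
wrist_force: [0.1, 0.1, -2.1]
width: 14.0
finger_force: 59.9
at 6.6 [ 412.5 -163.7  111.8] [179.7  -4.    1.5] w 14.0 F [ 0.1  0.1 -2.1]
[281.72980484  23.32395709] [ 284.79833416 -115.31391166]
```

View pics/w3.png

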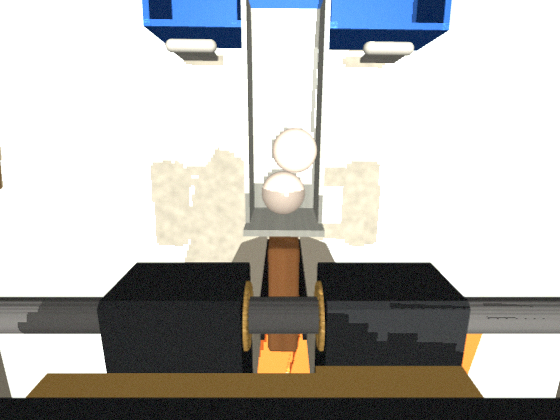

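```bash
python3 - <<'E'
from h import *
z=np.load("w3.npz");d={k:z[k] for k in z}
print("rim",px2w(d,(146,27),52).round(1),px2w(d,(446,29),52).round(1),"catch",px2w(d,(191,46),55).round(1),px2w(d,(388,48),55).round(1))
for p in(-4,6,12,18,24,30,36,40):go(tcp_for_spout((562,-160,66),p,1.6))
E
```

```text
rim [535.7 -76.5  52. ] [ 539.5 -261.8   52. ] catch [ 524.7 -104.6   55. ] [ 526.8 -225.9   55. ]
at 6.65 [ 412.6 -162.6  111.8] [179.7  -4.    1.6] w 13.7 F [ 1.1  1.3 -2.3]
(440.5, -163.4, 69.5, 180, -4, 1.6) -> [0.3, 0.0, -0.0] [2.49, 0.13, 4.41] steps 0.8 0.0
at 6.65 [ 412.6 -162.6  111.8] [179.7  -4.    1.6] w 13.7 F [ 1.1  1.3 -2.3]
(443.0, -163.3, 90.6, 180, 6, 1.6) -> [0.3, -10.0, -0.1] [2.89, 0.14, 2.32] steps 0.6 0.9
at 6.65 [ 412.6 -162.6  111.8] [179.7  -4.    1.6] w 13.7 F [ 1.1  1.3 -2.3]
(446.2, -163.2, 102.9, 180, 12, 1.6) -> [0.3, -16.0, -0.1] [3.29, 0.14, 1.12] steps 0.6 1.5
at 6.65 [ 412.6 -162.6  111.8] [179.7  -4.    1.6] w 13.7 F [ 1.1  1.3 -2.3]
(450.7, -163.1, 114.8, 180, 18, 1.6) -> [0.3, -22.0, -0.1] [3.82, 0.15, -0.04] steps 0.6 2.1
at 6.65 [ 412.6 -162.6  111.8] [179.7  -4.    1.6] w 13.7 F [ 1.1  1.3 -2.3]
(456.4, -163.0, 126.2, 180, 24, 1.6) -> [0.3, -28.0, -0.1] [4.47, 0.16, -1.14] steps 0.7 2.6
at 6.65 [ 412.6 -162.6  111.8] [179.7  -4.    1.6] w 13.7 F [ 1.1  1.3 -2.3]
(463.2, -162.8, 136.9, 180, 30, 1.6) -> [0.3, -34.0, -0.1] [5.22, 0.17, -2.16] steps 0.9 3.2
at 6.65 [ 412.6 -162.6  111.8] [179.7  -4.    1.6] w 13.7 F [ 1.1  1.3 -2.3]
(471.2, -162.5, 146.8, 180, 36, 1.6) -> [0.3, -40.0, -0.1] [6.09, 0.16, -3.09] steps 1.1 3.7
at 6.65 [ 412.6 -162.6  111.8] [179.7  -4.    1.6] w 13.7 F [ 1.1  1.3 -2.3]
(477.1, -162.4, 153.0, 180, 40, 1.6) -> [0.3, -44.0, -0.2] [6.72, 0.17, -3.67] steps 1.2 4.1
```

```bash
python3 -m jog '[[0,0,0,1,0.1,1,-1],[0,0,0,2.4,0.1,2.3,-1],[0,-4,0,2.6,0.1,2.5,-1],[0,-7,0,2.8,0.1,2.4,-1],[0,-10,0,2.9,0.1,2.3,-1],[0,-10,0,2.9,0.1,2.3,-1],[0,-13,0,3.1,0.1,1.7,-1],[0,-16,0,3.3,0.1,1.1,-1],[0,-18,0,3.5,0.1,0.7,-1],[0,-20,0,3.65,0.1,0.3,-1]]' 60; python3 - <<'E'
from h import *
d=cam("wrist");cv2.imwrite("pics/w4.png",bright(d["pixels"]))
for p in(24,30,36,40):go(tcp_for_spout((562,-160,66),p,1.6))
E
```

```text
time_s: 7.9
eef_pos: [449.5, -162.7, 111.0]
orientation: [179.7, 16.0, 1.5]
wrist_force: [-0.4, -0.3, -1.6]
width: 13.5
finger_force: 59.9
at 7.95 [ 450.9 -162.5  111. ] [179.6  16.    1.5] w 13.5 F [ 0.9  0.2 -1.6]
(456.4, -163.0, 126.2, 180, 24, 1.6) -> [0.3, -8.0, -0.1] [0.11, 0.07, -1.61] steps 0.3 0.8
at 7.95 [ 450.9 -162.5  111. ] [179.6  16.    1.5] w 13.5 F [ 0.9  0.2 -1.6]
(463.2, -162.8, 136.9, 180, 30, 1.6) -> [0.3, -14.0, -0.1] [0.47, 0.08, -2.82] steps 0.5 1.3
at 7.95 [ 450.9 -162.5  111. ] [179.6  16.    1.5] w 13.5 F [ 0.9  0.2 -1.6]
(471.2, -162.5, 146.8, 180, 36, 1.6) -> [0.3, -20.0, -0.1] [0.97, 0.08, -4.0] steps 0.7 1.9
at 7.95 [ 450.9 -162.5  111. ] [179.6  16.    1.5] w 13.5 F [ 0.9  0.2 -1.6]
(477.1, -162.4, 153.0, 180, 40, 1.6) -> [0.3, -24.0, -0.1] [1.36, 0.09, -4.75] steps 0.8 2.2
```

View pics/w4.png

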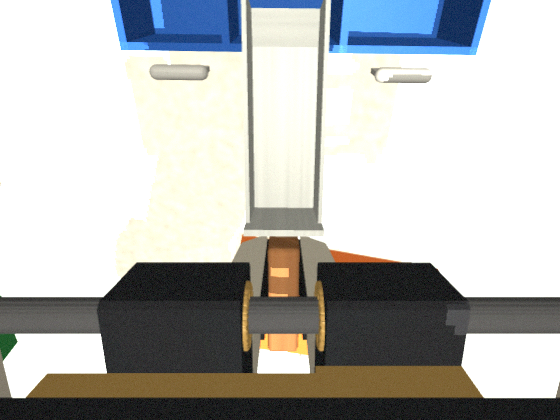

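The scoop already looks empty at 16° tilt. I'll tilt further to be sure, then back off.

```bash
python3 -m jog '[[0,-4,0,0.05,0.1,-0.8,-1],[0,-8,0,0.1,0.1,-1.6,-1],[0,-14,0,0.5,0.1,-2.8,-1],[0,-20,0,1,0.1,-4,-1],[0,-20,0,1,0.1,-4,-1],[0,-20,0,1,0.1,-4,-1],[0,-12,0,-0.5,0.1,-5,-1],[0,-2,0,-2,0.1,-6,-1],[0,8,0,-3,0.1,-7,-1],[0,16,0,-4,0.1,-7,-1]]' 60; python3 - <<'E'
from h import *
d=cam("top");im=bright(d["pixels"],2.2)
b=cv2.resize(im[160:260,90:390],None,fx=2.6,fy=2.6,interpolation=cv2.INTER_CUBIC);cv2.imwrite("pics/t5.png",b)
go((470.5,132.7,120,180,-1,-3.4),(470.5+10,132.7,27,180,0,-3.4))
E
```

```text
time_s: 9.2
eef_pos: [428.7, -164.8, 191.5]
orientation: [179.5, -0.4, 1.4]
wrist_force: [1.5, -0.1, -1.2]
width: 13.5
finger_force: 59.9
at 9.25 [ 421.6 -164.9  190.9] [ 1.796e+02 -1.000e-01  1.200e+00] w 13.5 F [-4.5  0.5 -2.2]
(470.5, 132.7, 120, 180, -1, -3.4) -> [0.4, 0.9, 4.6] [5.53, -29.7, 6.88] steps 5.0 0.4
(480.5, 132.7, 27, 180, 0, -3.4) -> [0.4, -0.1, 4.6] [6.52, -29.74, 16.18] steps 5.5 0.4
```

View pics/t5.png

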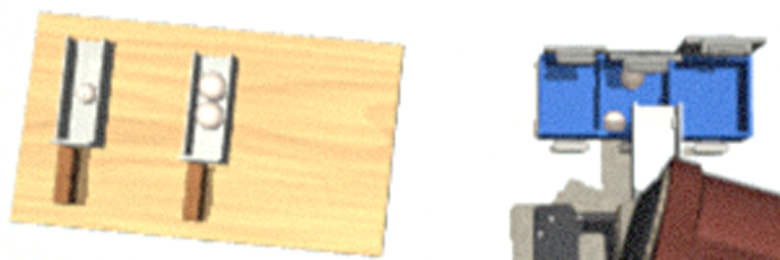

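Both medium balls are in the middle cell, at (614,122) and (632,78) in the crop. Now the scoop goes back.

```bash
python3 -m jog '[[0,0,0.5,0.5,-4,0.5,-1],[0,0,1,1,-9,1,-1],[0,0,2,2,-14,2,-1],[0,0,3,3,-19,3,-1],[0,0,4,4,-24,5,-1],[0,0,4.6,5.5,-28,6,-1],[0,0,4.6,6.5,-29.7,6.9,-1],[0,0,4.6,6.5,-29.7,6.9,-1],[0,0,4.6,6.5,-29.7,6.9,-1],[0,0,4.6,6.5,-29.7,6.9,-1]]' 60; python3 - <<'E'
from h import *
go((480,132.7,40,180,0,-3.4),(480,132.7,26.3,180,0,-3.4))
E
```

```text
time_s: 10.5
eef_pos: [487.1, 131.8, 119.4]
orientation: [179.6, -0.0, -3.3]
wrist_force: [0.0, -0.0, -1.5]
width: 13.7
finger_force: 59.9
at 10.5 [487.1 131.8 119.4] [179.6  -0.   -3.3] w 13.7 F [ 0.  -0.  -1.5]
(480, 132.7, 40, 180, 0, -3.4) -> [0.4, -0.0, 0.1] [-0.72, -0.11, 7.94] steps 1.3 0.0
(480, 132.7, 26.3, 180, 0, -3.4) -> [0.4, -0.0, 0.1] [-0.72, -0.12, 9.31] steps 1.5 0.0
```

```bash
python3 -m jog '[[0,0,0,-0.5,-0.1,3,-1],[0,0,0,-0.7,-0.1,6,-1],[0.4,0,0,-0.7,-0.1,7.5,-1],[0.4,0,0,-0.7,-0.1,8.4,-1],[0.4,0,0,-0.7,-0.1,8.9,-1],[0.4,0,0,-0.7,-0.1,9.2,-1],[0.4,0,0,-0.7,-0.1,9.3,-1],[0.4,0,0,-0.7,-0.1,9.3,-1],[0.4,0,0,-0.7,-0.1,9.3,-0.6],[0.4,0,0,-0.7,-0.1,9.3,-0.4]]' 60; python3 - <<'E'
from h import *
go((488.4,229.4,120,180,0,-5))
E
```

```text
time_s: 11.75
eef_pos: [480.6, 135.0, 26.3]
orientation: [-179.9, -0.1, -3.1]
wrist_force: [-0.3, -0.1, -0.2]
width: 24.3
finger_force: 0.0
at 11.75 [480.6 135.   26.3] [-1.799e+02 -1.000e-01 -3.100e+00] w 24.3 F [-0.3 -0.1 -0.2]
(488.4, 229.4, 120, 180, 0, -5) -> [-0.1, -0.1, 1.9] [0.28, -9.48, -9.36] steps 2.1 0.2
```

```bash
python3 -m jog '[[0,0,0,0,0,-1,0.2],[0,0,0,0,0,-4,0.2],[0,0,0,0,0,-8,0.2],[0,0,1,0,-3,-12,0.2],[0,0,2,0,-7,-12.5,0.2],[0,0,2,0.3,-9.5,-12.5,0.2],[0,0,2,0.3,-9.5,-12.5,0.2],[0,0,2,0.3,-9.5,-12.5,0.2],[0,0,2,0.3,-9.5,-12.5,0.2],[0,0,2,0.3,-9.5,-12.5,0.2]]' 60; python3 - <<'E'
from h import *
go()
d=cam("wrist");cv2.imwrite("pics/w6.png",bright(d["pixels"]))
np.savez("w6.npz",T=d["T"],fx=d["fx"],fy=d["fy"],cx=d["cx"],cy=d["cy"])
E
```

```text
time_s: 13.0
eef_pos: [488.4, 228.2, 151.0]
orientation: [-180.0, 0.0, -5.2]
wrist_force: [0.3, 0.5, 0.1]
width: 55.3
finger_force: 0.0
at 13.0 [488.4 228.2 151. ] [-180.     0.    -5.2] w 55.3 F [0.3 0.5 0.1]
```

View pics/w6.png

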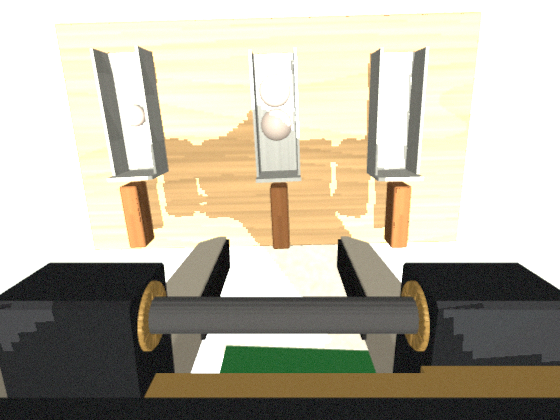

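The medium scoop stands upright at (397,120) to (397,240). The large scoop's handle runs (278,184) to (281,248), the small one's (133,183) to (139,246).

```bash
python3 - <<'E'
from h import *
z=np.load("w6.npz");d={k:z[k] for k in z}
for n,f,b in[("L",(279,184),(281,248)),("S",(132,183),(138,246)),("Lwalls",(274,54),(277.5,174))]:
    h=38 if "w" in n else 55
    p,q=px2w(d,f,h),px2w(d,b,h);v=p-q
    print(n,((p+q)/2).round(1),np.linalg.norm(v).round(1),np.degrees(np.arctan2(v[1],v[0])).round(1))
go((488,229,25.5,180,0,-5))
E
```

```text
L [478.5 231.6  55. ] 53.1 -3.6
S [490.1 345.8  55. ] 52.1 -6.3
Lwalls [555.4 227.9  38. ] 91.1 -3.8
at 13.05 [488.4 228.5 151. ] [-180.    -0.    -5.1] w 55.7 F [-0.3 -0.2  0.4]
(488, 229, 25.5, 180, 0, -5) -> [-0.0, -0.0, -0.1] [-0.04, -0.04, 12.55] steps 2.0 0.0
```

```bash
python3 -m jog '[[0,0,-1.4,0,-0.25,5,0],[0,0,-1.4,0,-0.25,9,0],[0,0,-1.4,0,-0.25,11,0],[0,0,-1.4,0,-0.25,12,0],[0,0,-1.4,0,-0.25,12.5,0],[0,0,-1.4,0,-0.25,12.5,-1],[0,0,-1.4,0,-0.25,12.5,-1],[0,0,-1.4,0,-0.25,12.5,-1],[0,0,-1.4,0,-0.25,12.5,-1],[0,0,-1.4,0,-0.25,12.5,-1]]' 60; python3 -m jog '[[0,0,0,0,0,0,-1],[0,0,0,0,0,0,-1],[0,0,0,0,0,0,-1],[0,0,0,0,0,-0.5,-1],[0,1,0,0,0,-1.5,-1],[0,2,0,0,0,-3,-1],[0,3,0,0,0,-5,-1],[0,4,0,0,0,-7,-1],[0,4,0,0,0,-8,-1],[0,4,0,0,0,-8,-1]]' 60; python3 - <<'E'
from h import *
go(tcp_for_spout((535,-226,110),-4,1.4))
E
```

```text
time_s: 14.3
eef_pos: [488.8, 232.2, 26.5]
orientation: [-179.9, -0.0, -3.7]
wrist_force: [0.4, -0.2, 3.5]
width: 13.8
finger_force: 60.0
time_s: 15.55
eef_pos: [489.1, 232.2, 107.1]
orientation: [-179.9, -4.1, -3.7]
wrist_force: [0.3, -0.2, -2.1]
width: 13.6
finger_force: 60.0
at 15.55 [489.1 232.2 107.1] [-179.9   -4.1   -3.7] w 13.6 F [ 0.3 -0.2 -2.1]
(413.5, -229.0, 113.5, 180, -4, 1.4) -> [0.2, -0.1, -5.1] [-4.52, 46.51, -1.06] steps 7.5 0.5
```

```bash
python3 -m jog '[[0,0,-0.5,0,3,-1,-1],[0,0,-1,0,8,-2,-1],[0,0,-2,0,14,-2,-1],[0,0,-3,-1,20,-2,-1],[0,0,-4,-2,26,-2,-1],[0,0,-5,-3,32,-1.5,-1],[0,0,-5,-4,38,-1,-1],[0,0,-5,-4.5,43,-1,-1],[0,0,-5,-4.5,46,-1,-1],[0,0,-5,-4.5,46.5,-1,-1]]' 60; python3 -m jog '[[0,0,0,0,0,0,-1],[0,0,0,0,0,0,-1],[0,0,0,0,0,0,-1],[0,0,0,0,0,0,-1],[0,0,0,0,0,0,-1],[0,0,0,0,0,0,-1],[0,0,0,0,0,0,-1],[0,0,0,0,0,0,-1],[0,0,0,0,0,0,-1],[0,0,0,0,0,0,-1]]' 60; python3 - <<'E'
from h import *
for p in(-4,6,12,18,24,30,36):go(tcp_for_spout((563,-226,68),p,1.4))
d=cam("wrist");cv2.imwrite("pics/w7.png",bright(d["pixels"]))
np.savez("w7.npz",T=d["T"],fx=d["fx"],fy=d["fy"],cx=d["cx"],cy=d["cy"])
E
```

```text
time_s: 16.8
eef_pos: [412.3, -231.9, 111.8]
orientation: [179.7, -3.9, 1.0]
wrist_force: [-0.7, 1.4, -2.1]
width: 13.5
finger_force: 60.0
time_s: 18.05
eef_pos: [413.3, -229.2, 112.4]
orientation: [179.7, -4.0, 1.3]
wrist_force: [0.0, -0.6, -1.1]
width: 13.7
finger_force: 60.0
at 18.05 [ 413.3 -229.2  112.4] [179.7  -4.    1.3] w 13.7 F [ 0.  -0.6 -1.1]
(441.5, -229.0, 71.5, 180, -4, 1.4) -> [0.3, -0.0, -0.1] [2.53, 0.03, 4.28] steps 0.8 0.0
at 18.05 [ 413.3 -229.2  112.4] [179.7  -4.    1.3] w 13.7 F [ 0.  -0.6 -1.1]
(444.0, -228.9, 92.6, 180, 6, 1.4) -> [0.3, -10.0, -0.1] [2.93, 0.03, 2.19] steps 0.6 0.9
at 18.05 [ 413.3 -229.2  112.4] [179.7  -4.    1.3] w 13.7 F [ 0.  -0.6 -1.1]
(447.2, -228.8, 104.9, 180, 12, 1.4) -> [0.3, -16.0, -0.1] [3.33, 0.04, 0.99] steps 0.6 1.5
at 18.05 [ 413.3 -229.2  112.4] [179.7  -4.    1.3] w 13.7 F [ 0.  -0.6 -1.1]
(451.7, -228.7, 116.8, 180, 18, 1.4) -> [0.3, -22.0, -0.1] [3.86, 0.04, -0.17] steps 0.6 2.1
at 18.05 [ 413.3 -229.2  112.4] [179.7  -4.    1.3] w 13.7 F [ 0.  -0.6 -1.1]
(457.4, -228.6, 128.2, 180, 24, 1.4) -> [0.3, -28.0, -0.1] [4.51, 0.05, -1.27] steps 0.7 2.6
at 18.05 [ 413.3 -229.2  112.4] [179.7  -4.    1.3] w 13.7 F [ 0.  -0.6 -1.1]
(464.2, -228.4, 138.9, 180, 30, 1.4) -> [0.3, -34.0, -0.1] [5.26, 0.05, -2.29] steps 0.9 3.2
at 18.05 [ 413.3 -229.2  112.4] [179.7  -4.    1.3] w 13.7 F [ 0.  -0.6 -1.1]
(472.2, -228.2, 148.8, 180, 36, 1.4) -> [0.3, -40.0, -0.2] [6.13, 0.06, -3.22] steps 1.1 3.7
```

View pics/w7.png

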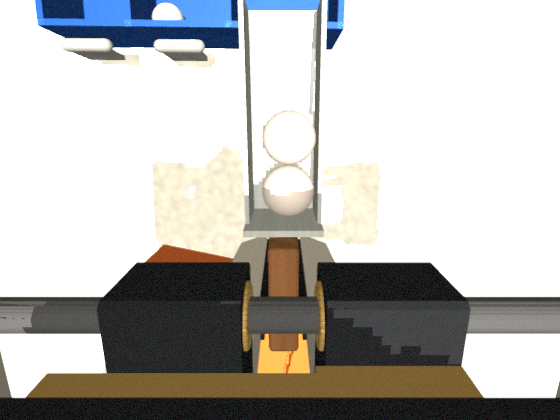

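Two large balls are in the scoop at (289,137) and (289,190), and the scoop is lined up between the divider (235) and the right wall (343). Pouring.

```bash
python3 -m jog '[[0,0,0,1,0,1,-1],[0,0,0,2.4,0,2.2,-1],[0,-4,0,2.6,0,2.4,-1],[0,-7,0,2.8,0,2.3,-1],[0,-10,0,2.9,0,2.2,-1],[0,-10,0,2.9,0,2.2,-1],[0,-13,0,3.1,0,1.6,-1],[0,-16,0,3.3,0,1.0,-1],[0,-18,0,3.5,0,0.6,-1],[0,-20,0,3.7,0,0.2,-1]]' 60;  python3 -m jog '[[0,-4,0,0.05,0,-0.8,-1],[0,-8,0,0.1,0,-1.6,-1],[0,-14,0,0.5,0,-2.8,-1],[0,-20,0,1,0,-4,-1],[0,-20,0,1,0,-4,-1],[0,-20,0,1,0,-4,-1],[0,-12,0,-0.5,0,-5,-1],[0,-2,0,-2,0,-6,-1],[0,8,0,-3,0,-7,-1],[0,16,0,-4,0,-7,-1]]' 60; python3 - <<'E'
from h import *
go((495,231.5,120,180,0,-3.7))
d=cam("top");im=bright(d["pixels"],2.2)
b=cv2.resize(im[160:260,90:390],None,fx=2.6,fy=2.6,interpolation=cv2.INTER_CUBIC);cv2.imwrite("pics/t8.png",b)
E
```

```text
time_s: 19.35
eef_pos: [450.6, -228.3, 112.6]
orientation: [179.7, 16.0, 1.2]
wrist_force: [-0.1, -0.3, -1.8]
width: 13.4
finger_force: 60.0
time_s: 20.6
eef_pos: [429.7, -229.3, 193.3]
orientation: [179.5, -0.4, 1.2]
wrist_force: [-0.7, 0.6, -2.1]
width: 13.7
finger_force: 60.0
at 20.6 [ 429.7 -229.3  193.3] [179.5  -0.4   1.2] w 13.7 F [-0.7  0.6 -2.1]
(495, 231.5, 120, 180, 0, -3.7) -> [0.5, -0.5, 4.9] [7.44, -45.99, 7.0] steps 7.5 0.5
```

View pics/t8.png

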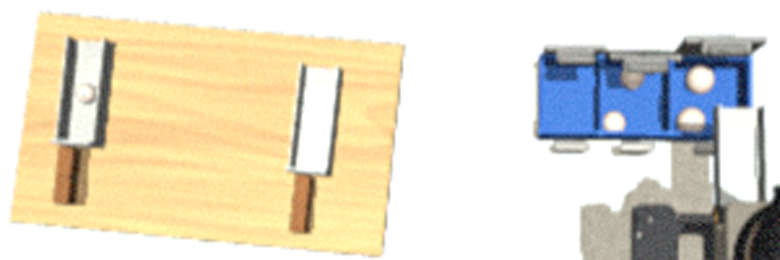

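Both large balls are in the wide cell, at (700,78) and (692,120). Returning the scoop.

```bash
python3 -m jog '[[0,0,0.5,0.5,-4,0.5,-1],[0,0,1,1,-10,1,-1],[0,0,2,2,-16,2,-1],[0,0,3,3,-22,3,-1],[0,0,4,4,-28,4,-1],[0,0,4.9,5.5,-34,5,-1],[0,0,4.9,6.5,-40,5,-1],[0,0,4.9,7.4,-45,6,-1],[0,0,4.9,7.4,-46,7,-1],[0,0,4.9,7.4,-46,7,-1]]' 60; python3 -m jog '[[0,0,0,0,0,0,-1],[0,0,0,0,0,0,-1],[0,0,0,0,0,0,-1],[0,0,0,0,0,0,-1],[0,0,0,0,0,0,-1],[0,0,0,0,0,0,-1],[0,0,0,0,0,0,-1],[0,0,0,0,0,0,-1],[0,0,0,0,0,0,-1],[0,0,0,0,0,0,-1]]' 60; python3 - <<'E'
from h import *
go((488.8,232,27,180,0,-3.7))
E
```

```text
time_s: 21.9
eef_pos: [493.2, 231.7, 118.2]
orientation: [179.6, 0.1, -3.6]
wrist_force: [0.3, -0.5, -0.4]
width: 13.7
finger_force: 60.0
time_s: 23.15
eef_pos: [494.6, 232.9, 119.0]
orientation: [179.7, -0.0, -3.6]
wrist_force: [-0.8, -0.2, -1.7]
width: 13.7
finger_force: 60.0
at 23.15 [494.6 232.9 119. ] [179.7  -0.   -3.6] w 13.7 F [-0.8 -0.2 -1.7]
(488.8, 232, 27, 180, 0, -3.7) -> [0.3, -0.0, 0.1] [-0.57, 0.07, 9.2] steps 1.5 0.0
```

Place, release, then rise and shift over the small scoop (490,345.8).

```bash
python3 -m jog '[[0,0,0,-0.5,0.1,3,-1],[0.3,0,0,-0.6,0.1,6,-1],[0.3,0,0,-0.6,0.1,7.5,-1],[0.3,0,0,-0.6,0.1,8.4,-1],[0.3,0,0,-0.6,0.1,8.9,-1],[0.3,0,0,-0.6,0.1,9.1,-1],[0.3,0,0,-0.6,0.1,9.2,-1],[0.3,0,0,-0.6,0.1,9.2,-1],[0.3,0,0,-0.6,0.1,9.2,-0.6],[0.3,0,0,-0.6,0.1,9.2,-0.4]]' 60; python3 -m jog '[[0,0,0,0,0,-1,0.2],[0,0,0,0,0,-4,0.2],[0,0,0,0,0,-8,0.2],[0,0,1,0,-3,-12,0.2],[0,0,2,0.5,-7,-12.5,0.2],[0,0,2,1,-11.2,-12.5,0.2],[0,0,2,1,-11.2,-12.5,0.2],[0,0,2,1,-11.2,-12.5,0.2],[0,0,2,1,-11.2,-12.5,0.2],[0,0,2,1,-11.2,-12.5,0.2]]' 60
python3 - <<'E'
from h import *
go((499.5,345,26,180,0,-5.7))
d=cam("wrist");cv2.imwrite("pics/w9.png",bright(d["pixels"]))
np.savez("w9.npz",T=d["T"],fx=d["fx"],fy=d["fy"],cx=d["cx"],cy=d["cy"])
E
```

```text
time_s: 24.4
eef_pos: [488.9, 232.0, 27.3]
orientation: [-180.0, -0.1, -3.6]
wrist_force: [0.4, -0.2, 0.2]
width: 24.2
finger_force: 0.0
time_s: 25.65
eef_pos: [505.7, 341.5, 152.1]
orientation: [180.0, -0.0, -5.7]
wrist_force: [0.6, 1.3, -0.1]
width: 55.5
finger_force: 0.0
at 25.65 [505.7 341.5 152.1] [180.   -0.   -5.7] w 55.5 F [ 0.6  1.3 -0.1]
(499.5, 345, 26, 180, 0, -5.7) -> [0.0, -0.0, 0.0] [-0.66, -0.29, 12.61] steps 2.0 0.0
```

View pics/w9.png

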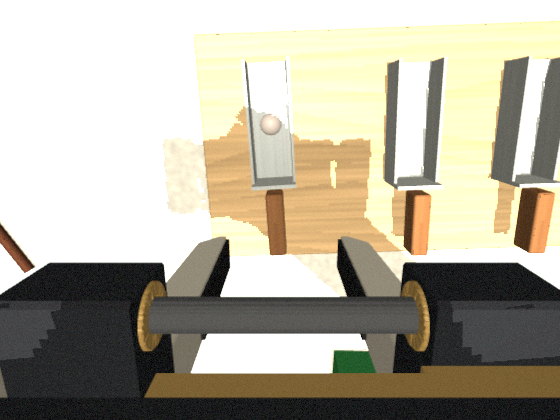

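The large and medium scoops stand at (415,120) and (525,120). The small scoop's handle runs (275,190) to (277.5,254), with one ball at (270,124).

```bash
python3 - <<'E'
from h import *
z=np.load("w9.npz");d={k:z[k] for k in z}
for n,f,b in[("S",(274.5,190),(277.5,254)),("walls",(268,62),(273.5,182))]:
    h=38 if "w" in n else 55
    p,q=px2w(d,f,h),px2w(d,b,h);v=p-q
    print(n,((p+q)/2).round(1),np.linalg.norm(v).round(1),np.degrees(np.arctan2(v[1],v[0])).round(1))
    m=(p+q)/2; print("y at 499.5",m[1]+(499.5-m[0])*v[1]/v[0])
go((499.5,346,26,180,0,-4.5))
E
```

```text
S [491.  348.7  55. ] 53.8 -3.4
y at 499.5 348.15779945190076
walls [567.  345.1  38. ] 92.6 -3.5
y at 499.5 349.27924613209484
at 25.7 [505.7 341.8 152.1] [180.   -0.   -5.7] w 55.8 F [ 0.7 -0.1 -0.4]
(499.5, 346, 26, 180, 0, -4.5) -> [0.0, -0.0, -1.2] [-0.66, -0.36, 12.61] steps 2.0 0.1
```

```bash
python3 -m jog '[[0,0,-2.2,-0.5,-0.6,5,0],[0,0,-2.2,-0.5,-0.6,9,0],[0,0,-2.2,-0.5,-0.6,11,0],[0,0,-2.2,-0.5,-0.6,12,0],[0,0,-2.2,-0.5,-0.6,12.6,0],[0,0,-2.2,-0.5,-0.6,12.6,-1],[0,0,-2.2,-0.5,-0.6,12.6,-1],[0,0,-2.2,-0.5,-0.6,12.6,-1],[0,0,-2.2,-0.5,-0.6,12.6,-1],[0,0,-2.2,-0.5,-0.6,12.6,-1]]' 60; python3 -m jog '[[0,0,0,0,0,0,-1],[0,0,0,0,0,0,-1],[0,0,0,0,0,0,-1],[0,0,0,0,0,-0.5,-1],[0,1,0,0,0,-1.5,-1],[0,2,0,0,0,-3,-1],[0,3,0,0,0,-5,-1],[0,4,0,0,0,-7,-1],[0,4,0,0,0,-8,-1],[0,4,0,0,0,-8,-1]]' 60; python3 - <<'E'
from h import *
go(tcp_for_spout((535,-102.5,110),-4,1.4))
E
```

```text
time_s: 26.95
eef_pos: [501.3, 349.5, 26.5]
orientation: [-180.0, -0.1, -3.4]
wrist_force: [-0.3, -0.0, 3.1]
width: 13.6
finger_force: 60.0
time_s: 28.2
eef_pos: [501.7, 349.7, 107.3]
orientation: [-179.9, -4.1, -3.4]
wrist_force: [0.2, 0.3, -2.4]
width: 13.8
finger_force: 60.0
at 28.2 [501.7 349.7 107.3] [-179.9   -4.1   -3.4] w 13.8 F [ 0.2  0.3 -2.4]
(413.5, -105.5, 113.5, 180, -4, 1.4) -> [0.2, -0.1, -4.8] [-6.05, 45.96, -1.13] steps 7.4 0.4
```

```bash
python3 -m jog '[[0,0,-0.5,0,3,-1,-1],[0,0,-1,0,8,-2,-1],[0,0,-2,-1,14,-2,-1],[0,0,-3,-2,20,-2,-1],[0,0,-4,-3,26,-2,-1],[0,0,-4.8,-4,32,-1.5,-1],[0,0,-4.8,-5,38,-1,-1],[0,0,-4.8,-6,43,-1,-1],[0,0,-4.8,-6,45.5,-1,-1],[0,0,-4.8,-6,46,-1,-1]]' 60; python3 -m jog '[[0,0,0,0,0,0,-1],[0,0,0,0,0,0,-1],[0,0,0,0,0,0,-1],[0,0,0,0,0,0,-1],[0,0,0,0,0,0,-1],[0,0,0,0,0,0,-1],[0,0,0,0,0,0,-1],[0,0,0,0,0,0,-1],[0,0,0,0,0,0,-1],[0,0,0,0,0,0,-1]]' 60; python3 - <<'E'
from h import *
for p in(6,12,18):go(tcp_for_spout((560,-102.2,67),p,1.4))
E
```

```text
time_s: 29.45
eef_pos: [413.0, -108.4, 111.3]
orientation: [179.7, -4.0, 1.2]
wrist_force: [0.5, 0.6, -1.1]
width: 13.7
finger_force: 60.0
time_s: 30.7
eef_pos: [413.5, -106.3, 111.7]
orientation: [179.7, -4.0, 1.4]
wrist_force: [-0.1, 0.4, -2.3]
width: 13.4
finger_force: 60.0
at 30.7 [ 413.5 -106.3  111.7] [179.7  -4.    1.4] w 13.4 F [-0.1  0.4 -2.3]
(441.0, -105.1, 91.6, 180, 6, 1.4) -> [0.3, -10.0, 0.0] [2.61, -0.06, 2.2] steps 0.5 0.9
at 30.7 [ 413.5 -106.3  111.7] [179.7  -4.    1.4] w 13.4 F [-0.1  0.4 -2.3]
(444.2, -105.0, 103.9, 180, 12, 1.4) -> [0.3, -16.0, -0.0] [3.01, -0.06, 0.99] steps 0.5 1.5
at 30.7 [ 413.5 -106.3  111.7] [179.7  -4.    1.4] w 13.4 F [-0.1  0.4 -2.3]
(448.7, -104.9, 115.8, 180, 18, 1.4) -> [0.3, -22.0, -0.0] [3.55, -0.05, -0.16] steps 0.6 2.1
```

```bash
python3 -m jog '[[0,0,0,1,-0.05,1,-1],[0,0,0,2.2,-0.05,2.2,-1],[0,-4,0,2.4,-0.05,2.4,-1],[0,-7,0,2.5,-0.05,2.3,-1],[0,-10,0,2.6,-0.05,2.2,-1],[0,-10,0,2.6,-0.05,2.2,-1],[0,-13,0,2.8,-0.05,1.6,-1],[0,-16,0,3.0,-0.05,1.0,-1],[0,-18,0,3.2,-0.05,0.6,-1],[0,-20,0,3.4,-0.05,0.2,-1]]' 60;  python3 -m jog '[[0,-4,0,0.05,0,-0.8,-1],[0,-8,0,0.1,0,-1.6,-1],[0,-14,0,0.5,0,-2.8,-1],[0,-20,0,1,0,-4,-1],[0,-20,0,1,0,-4,-1],[0,-20,0,1,0,-4,-1],[0,-12,0,-0.5,0,-5,-1],[0,-2,0,-2,0,-6,-1],[0,8,0,-3,0,-7,-1],[0,16,0,-4,0,-7,-1]]' 60; python3 - <<'E'
from h import *
go((508,349,120,180,0,-3.4))
d=cam("top");im=d["pixels"].astype(int);cv2.imwrite("pics/t10.png",d["pixels"][:,:,::-1])
# white-ish (red high relative to blue) pixels within each cell's floor region
for n,yc,w in(("narrow",66,50),("mid",8,58),("wide",-58,66)):
    ps=[w2px(d,(574+sx*30,-168.2+yc+sy*w/2*.9,13)) for sx,sy in((-1,1),(1,1),(1,-1),(-1,-1))]
    m=np.zeros(im.shape[:2],np.uint8);cv2.fillPoly(m,[np.int32(ps)],1)
    k=(m>0)&(im[:,:,0]>60)&(im[:,:,0]>0.75*im[:,:,2]);v,u=np.nonzero(k)
    c=cv2.connectedComponentsWithStats(k.astype(np.uint8))
    print(n,m.sum(),[(s[4],cc.round(0).tolist(),px2w(d,cc,13)[:2].round(0).tolist()) for s,cc in zip(c[2][1:],c[3][1:]) if s[4]>5])
E
```

```text
time_s: 31.95
eef_pos: [447.5, -104.9, 111.5]
orientation: [179.7, 16.0, 1.3]
wrist_force: [0.5, 0.4, -2.7]
width: 13.5
finger_force: 60.0
time_s: 33.2
eef_pos: [426.9, -105.3, 192.0]
orientation: [179.6, -0.4, 1.4]
wrist_force: [0.3, -0.8, -1.8]
width: 13.8
finger_force: 60.0
at 33.2 [ 426.9 -105.3  192. ] [179.6  -0.4   1.4] w 13.8 F [ 0.3 -0.8 -1.8]
(508, 349, 120, 180, 0, -3.4) -> [0.4, -0.4, 4.8] [9.13, -45.28, 6.91] steps 7.5 0.4
narrow 497 [(np.int32(36), [309.0, 188.0], [599.0, -102.0]), (np.int32(146), [310.0, 206.0], [556.0, -106.0])]
mid 599 [(np.int32(45), [333.0, 190.0], [598.0, -159.0]), (np.int32(56), [326.0, 206.0], [557.0, -143.0])]
wide 677 [(np.int32(80), [359.0, 191.0], [597.0, -222.0]), (np.int32(87), [355.0, 206.0], [560.0, -214.0])]
```

```bash
python3 -m jog '[[0,0,0.5,0.5,-4,0.5,-1],[0,0,1,1,-10,1,-1],[0,0,2,2,-16,2,-1],[0,0,3,3,-22,3,-1],[0,0,4,4,-28,4,-1],[0,0,4.8,5.5,-34,5,-1],[0,0,4.8,7,-40,5,-1],[0,0,4.8,8.5,-44,6,-1],[0,0,4.8,9,-45.3,6.9,-1],[0,0,4.8,9,-45.3,6.9,-1]]' 60; python3 -m jog '[[0,0,0,0,0,0,-1],[0,0,0,0,0,0,-1],[0,0,0,0,0,0,-1],[0,0,0,0,0,0,-1],[0,0,0,0,0,0,-1],[0,0,0,0,0,0,-1],[0,0,0,0,0,0,-1],[0,0,0,0,0,0,-1],[0,0,0,0,0,0,-1],[0,0,0,0,0,0,-1]]' 60; python3 - <<'E'
from h import *
go((501.3,349.3,27,180,0,-3.4))
d=cam("top");im=d["pixels"].astype(int);cv2.imwrite("pics/t11.png",d["pixels"][:,:,::-1])
for n,yc,w in(("narrow",66,50),("mid",8,58),("wide",-58,66)):
    ps=[w2px(d,(574+sx*30,-168.2+yc+sy*w/2*.9,13)) for sx,sy in((-1,1),(1,1),(1,-1),(-1,-1))]
    m=np.zeros(im.shape[:2],np.uint8);cv2.fillPoly(m,[np.int32(ps)],1)
    k=(m>0)&(im[:,:,0]>60)&(im[:,:,0]>0.75*im[:,:,2])
    c=cv2.connectedComponentsWithStats(k.astype(np.uint8))
    print(n,[(int(s[4]),px2w(d,cc,13)[:2].round(0).tolist()) for s,cc in zip(c[2][1:],c[3][1:]) if s[4]>5])
E
```

```text
time_s: 34.5
eef_pos: [506.0, 348.4, 117.5]
orientation: [179.5, 0.1, -3.4]
wrist_force: [0.6, -0.8, -1.9]
width: 13.4
finger_force: 60.0
time_s: 35.75
eef_pos: [507.2, 349.7, 118.8]
orientation: [179.7, -0.0, -3.4]
wrist_force: [-0.9, -0.0, -1.8]
width: 13.5
finger_force: 60.0
at 35.75 [507.2 349.7 118.8] [179.7  -0.   -3.4] w 13.5 F [-0.9 -0.  -1.8]
(501.3, 349.3, 27, 180, 0, -3.4) -> [0.3, -0.0, 0.0] [-0.59, 0.03, 9.18] steps 1.5 0.0
narrow [(32, [599.0, -102.0])]
mid [(36, [597.0, -160.0]), (54, [558.0, -143.0])]
wide [(79, [597.0, -222.0]), (84, [560.0, -214.0])]
```

```bash
python3 -m jog '[[0,0,0,-0.5,0,3,-1],[0.3,0,0,-0.6,0,6,-1],[0.3,0,0,-0.6,0,7.5,-1],[0.3,0,0,-0.6,0,8.4,-1],[0.3,0,0,-0.6,0,8.9,-1],[0.3,0,0,-0.6,0,9.1,-1],[0.3,0,0,-0.6,0,9.2,-1],[0.3,0,0,-0.6,0,9.2,-1],[0.3,0,0,-0.6,0,9.2,-0.6],[0.3,0,0,-0.6,0,9.2,-0.4]]' 60; python3 -m jog '[[0,0,0,0,0,-1,-0.2],[0,0,0,0,0,-4,-0.2],[0,0,0,0,0,-8,-0.2],[0,0,0,0,0,-12,-0.2],[0,0,0,0,0,-17,-1],[0,0,0,0,0,-20,-1],[0,0,0,0,3,-22,-1],[0,0,0,0,9,-22,-1],[0,0,0,0,15,-22,-1],[0,0,0,0,20,-22,-1]]' 60; python3 - <<'E'
from h import *
d=cam("top");im=d["pixels"].astype(int)
a=cv2.imread("pics/top0.png")[:,:,::-1].astype(int)
print(a[182:195,304:315,0]);print(im[182:195,304:315,0])
go((680,-102,150,180,0,1.4))
b=bright(d["pixels"],2.2);o=cv2.resize(b[160:260,90:390],None,fx=2.6,fy=2.6,interpolation=cv2.INTER_CUBIC)
# upscale of the narrow cell below
c=cv2.resize(b[170:222,285:390],(780,386)[:2],interpolation=cv2.INTER_CUBIC)
cv2.imwrite("pics/t12.png",np.vstack([o[:, :780],c])[:600])
E
```

```text
time_s: 37.05
eef_pos: [501.7, 349.9, 27.4]
orientation: [-180.0, -0.1, -3.4]
wrist_force: [0.4, 0.4, -0.2]
width: 24.3
finger_force: 0.0
time_s: 38.3
eef_pos: [489.1, 147.4, 247.9]
orientation: [180.0, -0.1, -3.5]
wrist_force: [0.1, -0.0, 0.4]
width: 0.5
finger_force: 0.0
[[51 65 71 72 65 72 71 70 71 74 70]
 [34 57 59 60 63 62 61 62 64 61 65]
 [17 29 36 43 37 33 34 35 40 39 38]
 [15 14 20 17 16 13  8 12 24 17 13]
 [19 18 21 23 11 16 19 19 24 35 25]
 [21 23 25 18 19 21 12 28 36 38 33]
 [25 20 13 15 20 20 24 23 31 27 34]
 [19 28 21 21 20 11 18 21 31 37 26]
 [23 18 17 22 24 25 26 24 29 36 35]
 [23 29 26 35 24 34 29 26 34 33 37]
 [37 34 33 34 35 34 32 30 30 33 34]
 [37 37 34 32 34 31 37 34 31 31 35]
 [38 35 36 31 36 32 40 35 29 32 41]]
[[ 58  76  83  81  81  81  82  82  82  83  86]
 [ 43  66  70  71  72  67  70  72  71  75  70]
 [ 25  41  38  41  48  49  49  43  42  43  47]
 [ 15  16  34  49  64  70  65  46  30  16  27]
 [ 25  29  53  70  85  89  84  71  52  37  30]
 [ 28  39  67  84  87  92  88  81  68  46  38]
 [ 19  42  72  80  85  91  86  82  74  42  38]
 [ 25  42  66  82  92  96  94  86  70  42  38]
 [ 23  31  63  95 108 112 111  92  64  42  38]
 [ 35  36  50  78  95 105  97  75  48  41  37]
 [ 43  36  36  48  62  68  64  53  41  39  39]
 [ 39  38  38  36  40  40  39  38  40  37  38]
 [ 38  35  36  38  38  36  37  41  42  41  36]]
at 38.35 [489.2 138.6 247.6] [ 1.795e+02 -1.000e-01 -4.100e+00] w 0.4 F [-1.2 -4.6 -0.6]
(680, -102, 150, 180, 0, 1.4) -> [0.5, -0.0, -5.5] [20.73, 22.56, 9.98] steps 5.2 0.5
```

The small ball is in the narrow cell: a new bright disc at pixel (309,188), absent at the start. All 5 balls are in and all scoops are back. Now the covers.

```bash
python3 -m jog '[[0,0,-1,4,4,4,-1],[0,0,-2,8,9,4,-1],[0,0,-4,13,14,4,-1],[0,0,-5.5,18,19,4,-1],[0,0,-5.5,19.5,23,4,-1],[0,0,-5.5,19.5,23.5,4,-1],[0,0,-5.5,19.5,23.5,4,-1],[0,0,-5.5,19.5,23.5,4,-1],[0,0,-5.5,19.5,23.5,4,-1],[0,0,-5.5,19.5,23.5,4,-1]]' 20; cat >> h.py <<'E'
def arc(hx,y,r=64,yaw=1.4,ths=(90,75,60,45,30,20,12)):
    for t in ths:
        a=np.radians(t);go((round(hx-r*np.cos(a)+2.5*np.sin(a)+7.5,1),y,round(55.5+r*np.sin(a)+2.5*np.cos(a),1),180,0,yaw))
E
python3 - <<'E'
from h import *
go((655,-102,118,180,0,1.4));arc(609,-102)
E
```

```text
time_s: 39.6
eef_pos: [670.0, -94.9, 207.5]
orientation: [180.0, -0.1, 2.2]
wrist_force: [-0.8, 0.1, 0.1]
width: 0.5
finger_force: 0.0
at 39.6 [670.  -94.9 207.5] [ 1.8e+02 -1.0e-01  2.2e+00] w 0.5 F [-0.8  0.1  0.1]
(655, -102, 118, 180, 0, 1.4) -> [0.0, -0.1, 0.8] [-1.53, 0.65, 8.95] steps 1.5 0.1
at 39.6 [670.  -94.9 207.5] [ 1.8e+02 -1.0e-01  2.2e+00] w 0.5 F [-0.8  0.1  0.1]
(np.float64(619.0), -102, np.float64(119.5), 180, 0, 1.4) -> [0.0, -0.1, 0.8] [-5.13, 0.51, 8.8] steps 1.6 0.1
at 39.6 [670.  -94.9 207.5] [ 1.8e+02 -1.0e-01  2.2e+00] w 0.5 F [-0.8  0.1  0.1]
(np.float64(602.4), -102, np.float64(118.0), 180, 0, 1.4) -> [0.0, -0.1, 0.8] [-6.79, 0.45, 8.95] steps 1.8 0.1
at 39.6 [670.  -94.9 207.5] [ 1.8e+02 -1.0e-01  2.2e+00] w 0.5 F [-0.8  0.1  0.1]
(np.float64(586.7), -102, np.float64(112.2), 180, 0, 1.4) -> [0.0, -0.1, 0.8] [-8.36, 0.39, 9.53] steps 2.0 0.1
at 39.6 [670.  -94.9 207.5] [ 1.8e+02 -1.0e-01  2.2e+00] w 0.5 F [-0.8  0.1  0.1]
(np.float64(573.0), -102, np.float64(102.5), 180, 0, 1.4) -> [0.0, -0.1, 0.8] [-9.73, 0.33, 10.49] steps 2.3 0.1
at 39.6 [670.  -94.9 207.5] [ 1.8e+02 -1.0e-01  2.2e+00] w 0.5 F [-0.8  0.1  0.1]
(np.float64(562.3), -102, np.float64(89.7), 180, 0, 1.4) -> [0.0, -0.1, 0.8] [-10.8, 0.29, 11.77] steps 2.6 0.1
at 39.6 [670.  -94.9 207.5] [ 1.8e+02 -1.0e-01  2.2e+00] w 0.5 F [-0.8  0.1  0.1]
(np.float64(557.2), -102, np.float64(79.7), 180, 0, 1.4) -> [0.0, -0.1, 0.8] [-11.31, 0.27, 12.77] steps 2.7 0.1
at 39.6 [670.  -94.9 207.5] [ 1.8e+02 -1.0e-01  2.2e+00] w 0.5 F [-0.8  0.1  0.1]
(np.float64(554.4), -102, np.float64(71.3), 180, 0, 1.4) -> [0.0, -0.1, 0.8] [-11.59, 0.26, 13.61] steps 2.9 0.1
```

```bash
python3 -m jog '[[0,0,0.8,-1.5,0.6,4,-1],[0,0,0.8,-1.5,0.6,8.9,-1],[0,0,0.8,-1.5,0.6,8.9,-1],[0,0,0.8,-3.5,0.55,8.9,-1],[0,0,0.8,-5.1,0.5,8.8,-1],[0,0,0.8,-6.8,0.45,8.9,-1],[0,0,0.8,-8.4,0.4,9.5,-1],[0,0,0.8,-9.7,0.35,10.5,-1],[0,0,0.8,-10.8,0.3,11.8,-1],[0,0,0.8,-11.3,0.3,12.8,-1]]' 20; python3 - <<'E'
from h import *
arc(609,-102,ths=(20,12,5,0))
E
```

```text
time_s: 40.85
eef_pos: [559.0, -103.2, 81.0]
orientation: [179.9, -0.3, 1.3]
wrist_force: [-0.1, -1.0, 1.3]
width: 0.5
finger_force: 0.4
at 40.85 [ 559.  -103.2   81. ] [179.9  -0.3   1.3] w 0.5 F [-0.1 -1.   1.3]
(np.float64(557.2), -102, np.float64(79.7), 180, 0, 1.4) -> [0.1, -0.3, -0.1] [-0.17, -0.13, 0.13] steps 0.0 0.0
at 40.85 [ 559.  -103.2   81. ] [179.9  -0.3   1.3] w 0.5 F [-0.1 -1.   1.3]
(np.float64(554.4), -102, np.float64(71.3), 180, 0, 1.4) -> [0.1, -0.3, -0.1] [-0.46, -0.13, 0.97] steps 0.2 0.0
at 40.85 [ 559.  -103.2   81. ] [179.9  -0.3   1.3] w 0.5 F [-0.1 -1.   1.3]
(np.float64(553.0), -102, np.float64(63.6), 180, 0, 1.4) -> [0.1, -0.3, -0.1] [-0.6, -0.14, 1.74] steps 0.3 0.0
at 40.85 [ 559.  -103.2   81. ] [179.9  -0.3   1.3] w 0.5 F [-0.1 -1.   1.3]
(np.float64(552.5), -102, np.float64(58.0), 180, 0, 1.4) -> [0.1, -0.3, -0.1] [-0.65, -0.14, 2.3] steps 0.4 0.0
```

```bash
python3 -m jog '[[0,0,0,-0.5,-0.1,0.5,-1],[0,0,0,-0.9,-0.1,0.9,-1],[0,0,0,-1.2,-0.1,1.2,-1],[0,0,0,-1.2,-0.1,1.5,-1],[0,0,0,-1.2,-0.1,1.7,-1],[0,0,0,-1.2,-0.1,1.9,-1],[0,0,0,-1.2,-0.1,2.1,-1],[0,0,0,-1.2,-0.1,2.2,-1],[0,0,0,-1.2,-0.1,2.3,-1],[0,0,0,-1.2,-0.1,2.3,-1]]' 20; python3 - <<'E'
from h import *
go()
E
```

```text
time_s: 42.1
eef_pos: [544.5, -102.8, 57.9]
orientation: [179.9, 0.0, 1.3]
wrist_force: [-4.6, 0.0, 16.3]
width: 0.5
finger_force: 7.9
at 42.1 [ 544.5 -102.8   57.9] [179.9   0.    1.3] w 0.5 F [-4.6  0.  16.3]
```

```bash
python3 -m jog '[[0,0,0,0,0,-1,-1],[0,0,0,0,0,-4,-1],[0,0,0,0,0,-9,-1],[0,0,0,2,1,-13,-1],[0,0,0,7,4,-14,-1],[0,0,0,12,5.8,-14,-1],[0,0,0,12,5.8,-14,-1],[0,0,0,12,5.8,-14,-1],[0,0,0,12,5.8,-14,-1],[0,0,0,12,5.8,-14,-1]]' 20; python3 - <<'E'
from h import *
go((655,-160.3,118,180,0,1.4));arc(610.5,-160.3,ths=(90,20))
E
```

```text
time_s: 43.35
eef_pos: [665.8, -157.4, 196.8]
orientation: [180.0, -0.0, 1.3]
wrist_force: [-0.1, -0.3, 0.5]
width: 0.5
finger_force: 0.0
at 43.35 [ 665.8 -157.4  196.8] [180.   -0.    1.3] w 0.5 F [-0.1 -0.3  0.5]
(655, -160.3, 118, 180, 0, 1.4) -> [0.0, -0.0, -0.1] [-1.09, 0.26, 7.88] steps 1.3 0.0
at 43.35 [ 665.8 -157.4  196.8] [180.   -0.    1.3] w 0.5 F [-0.1 -0.3  0.5]
(np.float64(620.5), -160.3, np.float64(119.5), 180, 0, 1.4) -> [0.0, -0.0, -0.1] [-4.54, 0.18, 7.72] steps 1.4 0.0
at 43.35 [ 665.8 -157.4  196.8] [180.   -0.    1.3] w 0.5 F [-0.1 -0.3  0.5]
(np.float64(558.7), -160.3, np.float64(79.7), 180, 0, 1.4) -> [0.0, -0.0, -0.1] [-10.72, 0.04, 11.7] steps 2.5 0.0
```

```bash
python3 -m jog '[[0,0,0,-1,0.3,3,-1],[0,0,0,-1,0.3,7.8,-1],[0,0,0,-1,0.3,7.8,-1],[0,0,0,-3,0.25,7.8,-1],[0,0,0,-4.5,0.2,7.7,-1],[0,0,0,-6.2,0.2,7.8,-1],[0,0,0,-7.8,0.1,8.4,-1],[0,0,0,-9.1,0.1,9.4,-1],[0,0,0,-10.2,0.05,10.7,-1],[0,0,0,-10.7,0,11.7,-1]]' 20; python3 -m jog '[[0,0,0,-0.5,0,0.5,-1],[0,0,0,-0.9,0,0.9,-1],[0,0,0,-1.2,0,1.2,-1],[0,0,0,-1.2,0,1.5,-1],[0,0,0,-1.2,0,1.7,-1],[0,0,0,-1.2,0,1.9,-1],[0,0,0,-1.2,0,2.1,-1],[0,0,0,-1.2,0,2.2,-1],[0,0,0,-1.2,0,2.3,-1],[0,0,0,-1.2,0,2.3,-1]]' 20
```

```text
time_s: 44.6
eef_pos: [560.8, -160.8, 81.1]
orientation: [179.9, -0.3, 1.3]
wrist_force: [0.9, -0.7, 0.8]
width: 0.6
finger_force: 0.4
time_s: 45.85
eef_pos: [547.1, -160.6, 57.9]
orientation: [179.9, 0.0, 1.3]
wrist_force: [-3.8, 1.7, 14.8]
width: 0.4
finger_force: 7.4
```

```bash
python3 -m jog '[[0,0,0,0,0,-1,-1],[0,0,0,0,0,-4,-1],[0,0,0,0,0,-9,-1],[0,0,0,2,1,-13,-1],[0,0,0,7,4,-14,-1],[0,0,0,12,6.6,-14,-1],[0,0,0,12,6.6,-14,-1],[0,0,0,12,6.6,-14,-1],[0,0,0,12,6.6,-14,-1],[0,0,0,12,6.6,-14,-1]]' 20; python3 - <<'E'
from h import *
go((660,-226,118,180,0,1.4));arc(612,-226,ths=(90,20))
E
```

```text
time_s: 47.1
eef_pos: [668.4, -223.2, 197.0]
orientation: [180.0, -0.0, 1.3]
wrist_force: [0.4, 0.6, -0.7]
width: 0.6
finger_force: 0.0
at 47.1 [ 668.4 -223.2  197. ] [180.   -0.    1.3] w 0.6 F [ 0.4  0.6 -0.7]
(660, -226, 118, 180, 0, 1.4) -> [0.0, -0.0, -0.1] [-0.86, 0.25, 7.9] steps 1.3 0.0
at 47.1 [ 668.4 -223.2  197. ] [180.   -0.    1.3] w 0.6 F [ 0.4  0.6 -0.7]
(np.float64(622.0), -226, np.float64(119.5), 180, 0, 1.4) -> [0.0, -0.0, -0.1] [-4.65, 0.17, 7.74] steps 1.4 0.0
at 47.1 [ 668.4 -223.2  197. ] [180.   -0.    1.3] w 0.6 F [ 0.4  0.6 -0.7]
(np.float64(560.2), -226, np.float64(79.7), 180, 0, 1.4) -> [0.0, -0.0, -0.1] [-10.84, 0.02, 11.72] steps 2.6 0.0
```

```bash
python3 -m jog '[[0,0,0,-0.5,0.3,3,-1],[0,0,0,-0.5,0.3,7.8,-1],[0,0,0,-0.5,0.3,7.8,-1],[0,0,0,-2.5,0.25,7.8,-1],[0,0,0,-4.5,0.2,7.7,-1],[0,0,0,-6.3,0.2,7.8,-1],[0,0,0,-7.9,0.1,8.4,-1],[0,0,0,-9.2,0.1,9.4,-1],[0,0,0,-10.3,0.05,10.7,-1],[0,0,0,-10.8,0,11.7,-1]]' 20; python3 -m jog '[[0,0,0,-0.5,0,0.5,-1],[0,0,0,-0.9,0,0.9,-1],[0,0,0,-1.2,0,1.2,-1],[0,0,0,-1.2,0,1.5,-1],[0,0,0,-1.2,0,1.7,-1],[0,0,0,-1.2,0,1.9,-1],[0,0,0,-1.2,0,2.1,-1],[0,0,0,-1.2,0,2.2,-1],[0,0,0,-1.2,0,2.3,-1],[0,0,0,-1.2,0,2.3,-1]]' 20; python3 -m jog '[[0,0,0,0,0,-1,-1],[0,0,0,0,0,-4,-1],[0,0,0,0,0,-9,-1],[0,0,0,0,0,-14,-1],[0,0,0,0,6,-18,-1],[0,0,0,0,12,-20,-1],[0,0,0,0,18,-20,-1],[0,0,0,0,20,-20,-1],[0,0,0,0,20,-20,-1],[0,0,0,0,20,-20,-1]]' 20; python3 - <<'E'
from h import *
go()
d=cam("top");b=bright(d["pixels"],2.2)
o=cv2.resize(b[100:270,90:390],None,fx=2.6,fy=2.6,interpolation=cv2.INTER_CUBIC)
d=cam("side");s=bright(d["pixels"],2)
s=cv2.resize(s[170:230,210:330],None,fx=2.6,fy=2.6,interpolation=cv2.INTER_CUBIC)
c=np.zeros((156,780,3),np.uint8);c[:,:312]=s
cv2.imwrite("pics/t13.png",np.vstack([o,c]));print(o.shape)
E
```

```text
time_s: 48.35
eef_pos: [562.3, -227.0, 81.3]
orientation: [179.9, -0.3, 1.3]
wrist_force: [0.3, -0.5, 1.3]
width: 0.5
finger_force: 0.4
time_s: 49.6
eef_pos: [548.7, -226.6, 58.0]
orientation: [179.9, 0.0, 1.3]
wrist_force: [-3.5, 1.6, 13.7]
width: 0.4
finger_force: 6.9
time_s: 50.85
eef_pos: [554.1, -423.9, 255.7]
orientation: [-179.9, -0.0, 1.5]
wrist_force: [-0.5, 1.6, 0.5]
width: 0.3
finger_force: 0.0
at 50.85 [ 554.1 -423.9  255.7] [-179.9   -0.     1.5] w 0.3 F [-0.5  1.6  0.5]
(442, 780, 3)
```

View pics/t13.png

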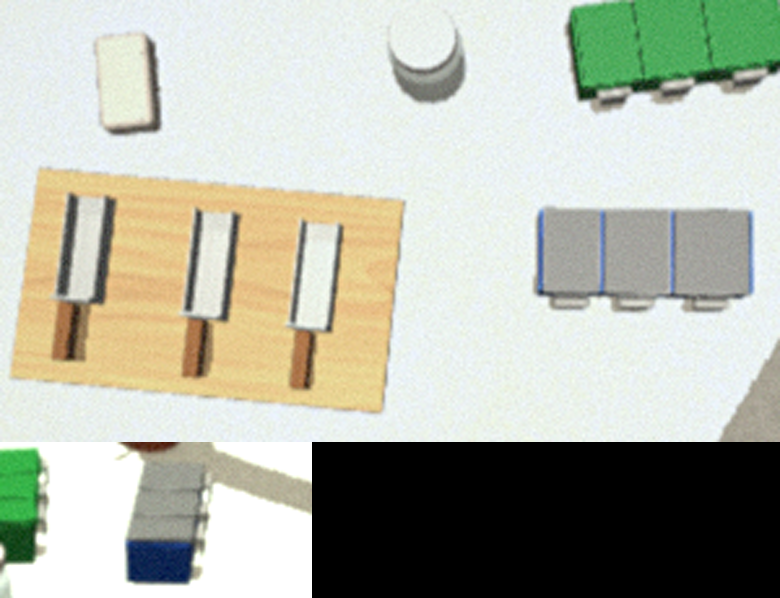

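All three covers are shut flat at (572,252), (637,252) and (712,252). The three empty scoops stand upright on the board, and the jar and block are where they were. Handing in.

```bash
python3 -m jog '[[0,0,0,0,0,0,-1],[0,0,0,0,0,0,-1],[0,0,0,0,0,0,-1],[0,0,0,0,0,0,-1],[0,0,0,0,0,0,-1],[0,0,0,0,0,0,-1],[0,0,0,0,0,0,-1],[0,0,0,0,0,0,-1],[0,0,0,0,0,0,-1],[0,0,0,0,0,0,-1]]' && python3 -c "
from plant import hand_in
print(hand_in())"
```

```text
time_s: 52.2
eef_pos: [553.6, -426.4, 256.3]
orientation: [180.0, -0.0, 1.3]
wrist_force: [-0.3, -0.4, 0.4]
width: 0.5
finger_force: 0.0
the job is handed in; nothing more can be done
None
```

Job handed in at 52 s: all 5 balls present (1 small, 2 medium, 2 large) went into their own cells, the three empty scoops stand upright on the board, all three covers are pressed shut, and I kept the arm clear of the mug, jar and plaster block; hand-in returned no verdict.

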